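# Clear the sorting tray into the scrap carton

### The job

Set the flat shovel square and close up against the open end of the sorting tray, take the sweeper and, with its sprung foot held in light, steady contact with the tray floor, sweep every piece of black scrap onto the shovel's blade, then stand the sweeper back on its parking pad. Carry the loaded shovel to the carton, press the lip of its blade gently on the red sprung wiper bar and, keeping it pressed while tipping it well down, scrape all the scrap into the carton; put stray pieces in as well. Lay the empty shovel flat on the bench in front of the tray's open end again; never lean hard on tray or wiper bar, and leave the bottle, frame and channel alone.

Things in the scene. Friction and masses are not known exactly. Their poses are not given: they have to be found in the camera images.
- tray: White sorting tray fixed to the bench, 160 mm across (x) by 200 mm long (y), origin under its centre. Floor 6 mm thick; green walls 5 mm thick, tops at z 22 mm, along both long sides (inner faces at x = -75 and +75 mm) and across the closed end (inner face at y = -95 mm). The end at y = +100 mm is open, without wall.
- tray_mouth (a point): Middle of the open end of the tray, on the top of the floor's edge (tray x 0, y +100 mm, z 6 mm). Same axes as the tray.
- shovel: Loose flat hand shovel, about 0.25 kg: aluminium blade 170 mm wide (x), 100 mm deep (y), 3 mm thick; open front lip at y = -50 mm; blue side walls (inner faces x = -82 and +82 mm, 20 mm high, starting 15 mm behind the lip), blue back wall (y 50 to 54 mm, 22 mm high), upright orange handle behind it. Origin under the blade's centre, z up when flat.
- shovel_lip (a point): Middle of the shovel's front lip, on the underside (shovel x 0, y -50 mm, z 0). The blade is slick: scrap begins to slide on it at a tilt of roughly 11 to 17 degrees.
- shovel_grip (a point): Where to grip the shovel: its handle is an upright post 18 mm thick (shovel x), 42 mm long (shovel y 54 to 96 mm), top at z 80 mm. This point is in its middle at x 0, y 75, z 62 mm; pinch across the 18 mm thickness, along the shovel's x.
- sweeper: Loose green hand sweeper, 0.16 kg, standing upright: head block 62 x 26 mm (x, y), z 34 to 54 mm, with a post above it 18 mm in x, 36 mm in y, up to z 100 mm; under the head a black rubber foot 60 x 22 x 22 mm on springs. Origin at the middle of the foot's underside while the foot is fully out; z up.
- sweeper_grip (a point): Where to grip the sweeper: middle of its post (sweeper x 0, y 0, z 82 mm); pinch across its 18 mm thickness, along the sweeper's x.
- foot (a joint): How far the sweeper's sprung foot is pushed up into the head, m: 0 fully out, 0.011 bottomed out. It starts to give at 2.7 N and takes 0.45 N more per mm (7.6 N at the stop).
- pad: Black rubber parking pad with a yellow border, fixed to the bench, 120 x 60 mm (x, y), 3 mm thick; origin under its centre. The sweeper starts standing on it.
- carton: Open brown scrap carton fixed to the bench, outside 230 mm (its x) by 160 mm (its y), walls 5 mm thick and 84 mm high (76 mm on the +y side, under the wiper bar), floor 4 mm thick; origin under its centre.
- wiper_top (a point): Middle of the top of the red sprung wiper bar that forms the carton's +y rim: bar 214 mm long (carton x), 8 mm wide, its top 100 mm above the bench when not pressed; carton x 0, y 77.5 mm. It moves down with the bar.
- wiper (a joint): How far the red wiper bar is pushed down, m: 0 up, 0.012 bottomed out. It starts to give at about 1.3 N and takes 0.6 N more per mm (8.5 N at the stop).
- bottle: Bystander: white glue bottle with a blue cap, 38 mm across, 105 mm tall, standing. Origin under its centre.
- frame: Bystander: black punched frame standing on the bench, 64 x 150 x 120 mm. Origin under its centre.
- channel: Bystander: black plastic channel strip lying on the bench, 20 x 130 x 22 mm. Origin under its centre.
- scrap1: Loose round slug of black acrylic, 26 mm diameter, 10 mm thick, 12 g; origin at the centre of its underside. May be absent.
- scrap2: Loose round slug of black acrylic, 26 mm diameter, 10 mm thick, 12 g; origin at the centre of its underside. May be absent.
- scrap3: Loose round slug of black acrylic, 26 mm diameter, 10 mm thick, 12 g; origin at the centre of its underside. May be absent.
- scrap4: Loose round slug of black acrylic, 26 mm diameter, 10 mm thick, 12 g; origin at the centre of its underside. May be absent.
- scrap5: Loose round slug of black acrylic, 26 mm diameter, 10 mm thick, 12 g; origin at the centre of its underside. May be absent.
- scrap6: Loose block of black acrylic, 30 x 20 x 12 mm (x, y, z), 14 g; origin at the centre of its underside. May be absent.
- scrap7: Loose block of black acrylic, 30 x 20 x 12 mm (x, y, z), 14 g; origin at the centre of its underside. May be absent.
- scrap8: Loose block of black acrylic, 30 x 20 x 12 mm (x, y, z), 14 g; origin at the centre of its underside. May be absent.
- scrap9: Loose block of black acrylic, 30 x 20 x 12 mm (x, y, z), 14 g; origin at the centre of its underside. May be absent.

How it is judged:
By the outcome, as a careful person would: the job done as asked, in the order asked, and still so for the second after the job is handed in, with the robot touching nothing.
Of scrap1, scrap2, scrap3, scrap4, scrap5, scrap6, scrap7, scrap8, scrap9 only 5 to 9 are there at a start; the rules pass over those that are not, and their reading is None.
At some moment in a run one of scrap1, scrap2, scrap3, scrap4, scrap5, scrap6, scrap7, scrap8, scrap9 may be knocked a few centimetres aside while the robot is not near it.
It also fails if it takes over 184 s, if anything falls off the work surface, if the arm or the gripper's body presses on something with over 40 N, if the wrist force passes 120 N, or if a joint passes its speed limit or range.

### The arm

A 6-joint arm with a two-finger parallel gripper is mounted at the origin on the work surface. World frame = base frame: x ahead of the robot, y to its left, z up, the work surface at z = 0. Lengths are in mm, angles in rad, forces in N, time in s.
With the tool pointing down it reaches from about 250 to 775 mm from the base axis. Payload 4 kg.
Tool frame: the origin (TCP) lies between the finger pads; the fingertips stand 22 mm ahead of it and the grasp point (between the pads) lies 3 mm ahead of it; z points along the fingers, y is the line along which they close (so a half turn about z gives the same grasp; the last joint's range is limited). The gripper opens to 94 mm and grips with 3 to 60 N. Pads are 16 mm wide; open, the fingers measure 119 mm over their backs; the gripper's body (75 mm by 177 mm) begins 78 mm behind the grasp point.
Start: joints at [1.212, 0.087, 1.371, -0, 1.684, -0.103], TCP at [139.17, 532.122, 189.306] pointing down, gripper open.
Joint ranges: [-3.1, 3.1], [-0.76, 2.03], [0.27, 2.55], [-1.08, 4.22], [0.17, 2.65], [-2.57, 2.57]. Speed limits (rad/s): [2.79, 2.79, 3.14, 3.14, 3.14, 3.14].

### API

Orientations are given as a rotation vector (axis times angle).
In Python, from bench import arm, inverse_kinematics, grab_frame, job gives the robot as it stands. The module is installed in compiled form; this text tells all that it offers. Calls block until the motion is done:
- arm.reach(position, orientation): joint-space move of the TCP to a pose.
- arm.move_linear(position, v=150, rotation=None, max_force=None): straight line of the TCP; rotation=None keeps the orientation; v is the mean speed in mm/s. With max_force (N) it stops when the force on the tool has changed by that much, and returns True; else False.
- arm.set_joints(angles): joint-space move.
- arm.command_gripper(opening): finger opening in mm; the grip force is fixed at half the most; returns when the fingers have stopped.
- arm.dwell(seconds).
- inverse_kinematics(position, orientation): joint angles nearest the present ones, or None.
- grab_frame(name): name is "side" or "top"; returns a dict with "color" (400x640x3 uint8, red, green, blue), "fx", "fy", "cx", "cy" (pixels), "world_to_cam" (4x4, takes a point from world to camera coordinates). Camera axes: x right, y down, z forward; pixel columns grow to the right and rows downward; lengths in mm; the calibration is good to about 2 mm. A picture is of the moment at which its call begins. There is no depth.
A pose or a line that the arm cannot do raises arm.Unreachable and nothing moves.
- job.finish_job(): hands the job in; it is judged then, once.
Readings, each from a call of its own:
- arm.get_time(): time.
- arm.get_joint_pos(): joint angles.
- arm.get_joint_vel(): joint speeds.
- arm.get_tau(): joint torques, N m.
- arm.get_eef_pos(): TCP position.
- arm.get_tool_rot(): TCP orientation.
- arm.get_contact_force(): force on the tool from outside, world axes, zero at the start.
- arm.get_moment(): the same for the moment, N m.
- arm.get_gripper_width(): finger opening in mm.
- arm.get_finger_force(): force on a finger pad.
Only numpy, scipy, OpenCV 4.12 (cv2) and the standard library are available. Lean on these libraries where they do the work, as an engineer would, in place of code of your own. Each camera call takes 0.05 s, during which the arm holds its last target. There are 200 camera calls.

## Working session

There is one attempt and no reset: what is moved stays moved. The work goes in short steps, each a Python script; the robot and the scene stay as the last script left them, time stands still between calls to the robot, and variables do not carry over. Pictures are saved under pics/ and viewed, at most 14 in all, crops included, and the job is handed in when it is done.

```bash
mkdir -p pics; ls
python3 - <<'E'
from bench import arm,grab_frame
import cv2,numpy as np
for n in("top","side"):
    f=grab_frame(n); cv2.imwrite(f"pics/{n}0.png",f["color"][:,:,::-1]); np.save(f"pics/{n}0.npy",f["color"])
    print(n,f["fx"],f["fy"],f["cx"],f["cy"],np.round(f["world_to_cam"],4).tolist())
print(arm.get_time(),arm.get_tool_rot(),arm.get_gripper_width())
E
```

```text
pics
top 516.9735628007401 516.9735628007401 315.4708452604813 191.05857983685215 [[-0.0027, -1.0, -0.0041, -13.1702], [-0.9887, 0.0033, -0.1497, 617.9052], [0.1497, 0.0037, -0.9887, 1339.2021], [0.0, 0.0, 0.0, 1.0]]
side 427.29914335967254 427.29914335967254 317.67626481179593 201.68721473165476 [[0.7424, -0.6699, 0.0083, -491.9185], [-0.3536, -0.4023, -0.8445, 304.3271], [0.5691, 0.624, -0.5356, 684.0139], [0.0, 0.0, 0.0, 1.0]]
0.1 [-4.00633855e-01 -3.11549851e+00  3.05154704e-03] 93.75356537633931
```

View pics/top0.png

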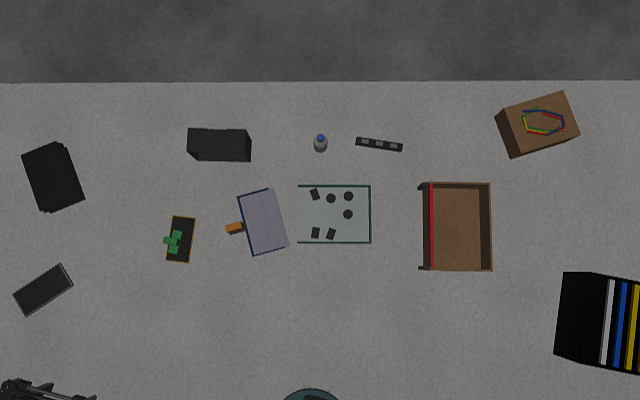

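View pics/side0.png

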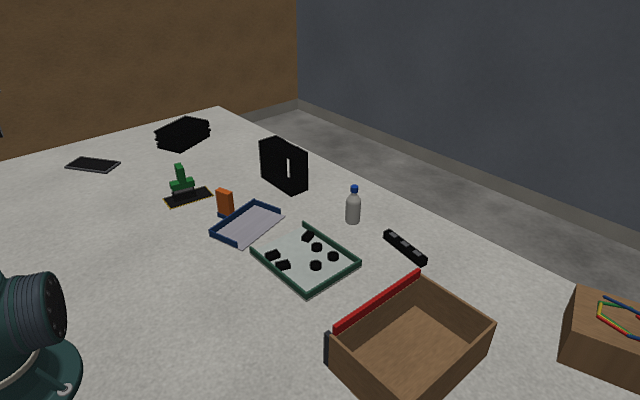

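The images show: the tray (top ≈ 298–371, 185–243) opens to image-left (+y). The shovel (240–288, 188–255) is yawed slightly beside it. The sweeper is on its pad (180,240), the carton's red bar is at (432,226), and six scraps lie in the tray. Next I'll measure these.

```bash
cat > h.py <<'E'
import numpy as np,cv2
from bench import arm,inverse_kinematics,grab_frame,job
from scipy.spatial.transform import Rotation as R
def ray(f,uv,z):
    W=np.array(f["world_to_cam"]);Rm,t=W[:3,:3],W[:3,3];C=-Rm.T@t
    uv=np.atleast_2d(np.asarray(uv,float))
    d=np.c_[(uv[:,0]-f["cx"])/f["fx"],(uv[:,1]-f["cy"])/f["fy"],np.ones(len(uv))]@Rm
    return C+d*((z-C[2])/d[:,2])[:,None]
def masks(f):
    c=f["color"];h=cv2.cvtColor(c,cv2.COLOR_RGB2HSV);H,S,V=[h[:,:,i].astype(int) for i in range(3)]
    return dict(green=(H>40)&(H<90)&(S>90)&(V>30),blue=(H>100)&(H<125)&(S>130),orange=(H>8)&(H<22)&(S>180)&(V>110),
      red=((H<5)|(H>174))&(S>150)&(V>60),yellow=(H>22)&(H<35)&(S>110)&(V>60),black=(V<50),blade=(H>105)&(H<135)&(S>12)&(S<70)&(V>110))
def blobs(m,roi,amin=8):
    u0,v0,u1,v1=roi;mm=np.zeros(m.shape,np.uint8);mm[v0:v1,u0:u1]=m[v0:v1,u0:u1]
    cs,_=cv2.findContours(mm,cv2.RETR_EXTERNAL,cv2.CHAIN_APPROX_NONE)
    return [c[:,0,:] for c in cs if cv2.contourArea(c)>=amin]
E
python3 - <<'E'
from h import *
f=grab_frame("top");M=masks(f)
def rect(n,roi,z):
    v,u=np.nonzero(M[n][roi[1]:roi[3],roi[0]:roi[2]]);p=ray(f,np.c_[u+roi[0],v+roi[1]],z)[:,:2]
    r=cv2.minAreaRect(p.astype(np.float32));print(n,len(u),np.round(r[0],1),np.round(r[1],1),round(r[2],2));return p
rect("green",(290,175,380,250),22);rect("yellow",(155,205,205,270),3)
rect("red",(420,170,440,280),100)
rect("blue",(225,175,300,265),21);rect("orange",(215,215,250,245),80);p=rect("blade",(230,175,293,265),3)
rect("green",(155,225,190,260),54)
print("blade corners",cv2.boxPoints(cv2.minAreaRect(p.astype(np.float32))).round(1).tolist())
for b in blobs(M["black"],(296,182,374,246)):
    p=ray(f,b,16)[:,:2];r=cv2.minAreaRect(p.astype(np.float32));print(np.round(r[0]),np.round(r[1]),round(r[2]))
print("blk",[(len(b),b.mean(0).round().tolist()) for b in blobs(M["black"],(160,120,440,280))])
# tray corner checks by row/col intensity profiles
g=f["color"].sum(2).astype(int)
print("row215 u290-303",g[215,286:304]); 
im=cv2.resize(f["color"][150:290,150:450][:,:,::-1],(780,364),interpolation=cv2.INTER_CUBIC);cv2.imwrite("pics/c1.png",im)
E
```

```text
green 249 [560.6 -65.3] [196.7 155.3] 89.83
yellow 54 [494.3 354.8] [ 65.9 123.2] 83.08
red 289 [ 523.9 -309.9] [  9. 212.] 88.78
blue 112 [538.7 137. ] [167.1  86.8] 15.59
orange 55 [521.4 198.8] [14.7 39.5] 15.9
blade 343 [543.8 129.8] [179.3 101.2] 11.58
green 263 [485.6 364.7] [43.6 62.3] 78.7
blade corners [[445.79998779296875, 161.3000030517578], [466.1000061035156, 62.20000076293945], [641.7000122070312, 98.19999694824219], [621.4000244140625, 197.3000030517578]]
[506. -56.] [19. 28.] 69
[510. -13.] [19. 28.] 83
[ 559. -102.] [21. 21.] 45
[603. -56.] [21. 21.] 45
[ 609. -104.] [22. 22.] 89
[614. -12.] [28. 18.] 21
[638. -18.] [102.   3.] 90
blk [(30, [331.0, 234.0]), (30, [315.0, 232.0]), (165, [180.0, 239.0]), (22, [347.0, 214.0]), (22, [330.0, 198.0]), (24, [348.0, 196.0]), (28, [314.0, 194.0]), (75, [316.0, 186.0]), (17, [436.0, 185.0]), (199, [425.0, 227.0]), (142, [380.0, 144.0]), (174, [219.0, 144.0])]
row215 u290-303 [359 357 361 346 344 348 356 362 363 370 346 344 359 358 350 357 352 358]
```

View pics/c1.png

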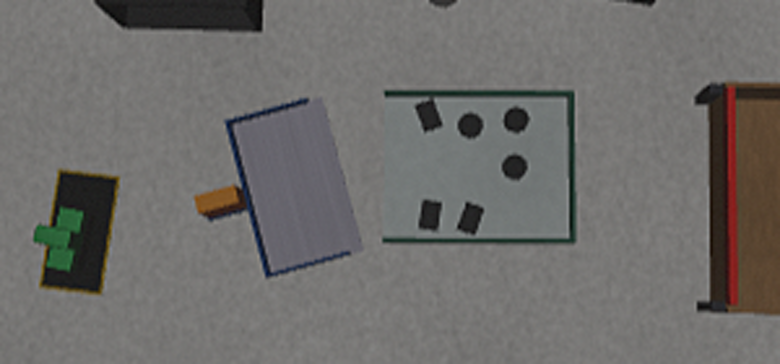

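The crop shows sweeper post top ≈ (52,236), pad (80,232), shovel yaw ≈ +15.6° and tray yaw ≈ 0. Next I'll locate the post and check IK for all the key poses.

```bash
cat >> h.py <<'E'
def rot(yaw,tilt=0,flip=1):
    y=flip*np.array([np.cos(yaw),np.sin(yaw),0]);z=np.array([0,0,-1.])
    return R.from_euler('x',tilt)*R.from_matrix(np.c_[np.cross(y,z),y,z])
def tcp(g,r): return np.asarray(g,float)-3*r.as_matrix()[:,2]   # TCP for a grasp point
def ik(g,r): return inverse_kinematics(tcp(g,r),r.as_rotvec())
def reach(g,r): arm.reach(tcp(g,r),r.as_rotvec())
def lin(g,r=None,v=150,mf=None):
    rr=r if r is not None else R.from_rotvec(arm.get_tool_rot())
    return arm.move_linear(tcp(g,rr),v,None if r is None else r.as_rotvec(),mf)
def grasp(): return arm.get_eef_pos()+3*R.from_rotvec(arm.get_tool_rot()).as_matrix()[:,2]
E
python3 - <<'E'
from h import *
f=grab_frame("top");c=f["color"].astype(int)
m=masks(f)["green"]
v,u=np.nonzero(m[225:262,155:190]);v+=225;u+=155
for r in range(228,258): print(r,' '.join('%3d'%c[r,k,1] if m[r,k] else '  .' for k in range(160,186)))
g=grab_frame("side");s=masks(g)["green"]
b=[x for x in blobs(s,(150,150,210,200))];print([(x.min(0),x.max(0)) for x in b])
for flip in(1,-1):
    print(flip)
    for n,p,y,t in[("sh",(521,199,62),.272,0),("mouth",(560.6,160,62),0,0),("sw",(487,365,85),-.15,0),("swp",(518,-146,80),0,0),("swp2",(603,-146,80),0,0),("swp3",(603,60,80),0,0)]+[("tip%d"%T,(524,-314+125*np.cos(np.radians(T))-62*np.sin(np.radians(T)),96+125*np.sin(np.radians(T))+62*np.cos(np.radians(T))),0,np.radians(T)) for T in(0,15,30,40,50)]:
        q=ik(p,rot(y,t,flip));print(n,None if q is None else np.round(q,2))
E
```

```text
228   .   .   .   .   .   .   .   .   .   .   .   .   .   .   .   .   .   .   .   .   .   .   .   .   .   .
229   .   .   .   .   .   .   .   .   .   .   .   .   .  60   .   .   .   .   .   .   .   .   .   .   .   .
230   .   .   .   .   .   .   .   .   .   .   .   .   . 102  85  83  74  72  70   .   .   .   .   .   .   .
231   .   .   .   .   .   .   .   .   .   .   .   .   . 109 103 108 104 105 105  83  82  83   .   .   .   .
232   .   .   .   .   .   .   .   .   .   .   .   .  49 105  99  98  99 100 101 104 113 115   .   .   .   .
233   .   .   .   .   .   .   .   .   .   .   .   .  94 100  97  99  97  98  99 100 105  97   .   .   .   .
234   .   .   .   .   .   .   .   .   .   .   .   . 114 100  96  97  98  99  99 101 110  74   .   .   .   .
235   .   .   .   .   .   .   .   .   .   .   .   . 110 100  99  99  97 100  99 102 113  43   .   .   .   .
236   .   .   .   .   .   .   .   .   .   .   .  48 108 100 100  99  99 101 102 101 108   .   .   .   .   .
237   .   .   .   .  96  99  88  84  92  74  71  78  90  85  87  86 102 102 103 105 100   .   .   .   .   .
238   .   .   .   . 
[... 2259 characters left out ...]
.18  0.22  1.47 -0.    1.45  0.18]
sw [ 0.55  0.26  1.38 -0.    1.51  0.7 ]
swp [-0.38  0.11  1.56 -0.    1.47 -0.38]
swp2 [-0.33  0.28  1.35 -0.    1.5  -0.33]
swp3 [ 0.01  0.25  1.39 -0.    1.5   0.01]
tip0 [-0.45  0.11  1.4  -0.    1.63 -0.45]
tip15 [-0.62  0.22  1.25  0.22  1.83 -0.58]
tip30 [-0.76  0.37  1.08  0.42  2.04 -0.64]
tip40 [-0.84  0.49  0.96  0.55  2.17 -0.63]
tip50 [-0.9   0.62  0.85  0.69  2.29 -0.6 ]
-1
sh None
mouth None
sw [ 0.55  0.26  1.38 -0.    1.51 -2.44]
swp None
swp2 None
swp3 None
tip0 None
tip15 [-0.62  0.22  1.25  0.22  1.83  2.56]
tip30 [-0.76  0.37  1.08  0.42  2.04  2.5 ]
tip40 [-0.84  0.49  0.96  0.55  2.17  2.51]
tip50 [-0.9   0.62  0.85  0.69  2.29  2.55]
```

Run:
```python
from h import *
f=grab_frame("top");print("post",ray(f,(170.2,241.2),103),"head",ray(f,(175,241.75),57))
r=rot(.272);reach((521.4,198.8,150),r);lin((521.4,198.8,62))
arm.command_gripper(5);print(arm.get_gripper_width(),grasp())
lin((521.4,198.8,72),v=60)
r0=rot(0);lin((560.6,185,72),r0,100);lin((560.6,185,61.8),v=40)
print(arm.get_contact_force())
hit=lin((560.6,150,61.8),v=15,mf=4);print(hit,grasp(),arm.get_contact_force(),arm.get_time())
f=grab_frame("top");cv2.imwrite("pics/c2.png",cv2.resize(f["color"][150:290,150:450][:,:,::-1],(780,364),interpolation=cv2.INTER_CUBIC))
```

```text
post [[481.94541886 353.44944622 103.        ]] head [[482.97536497 353.86522033  57.        ]]
5.206247655403258 [521.39083717 198.80476596  62.00801807]
[ 0.43938655 -0.2936779  -0.54983821]
False [560.6085247  150.05524278  61.81589253] [-0.18088378 -0.48876126  0.62251891] 8.0417
```

View pics/c2.png

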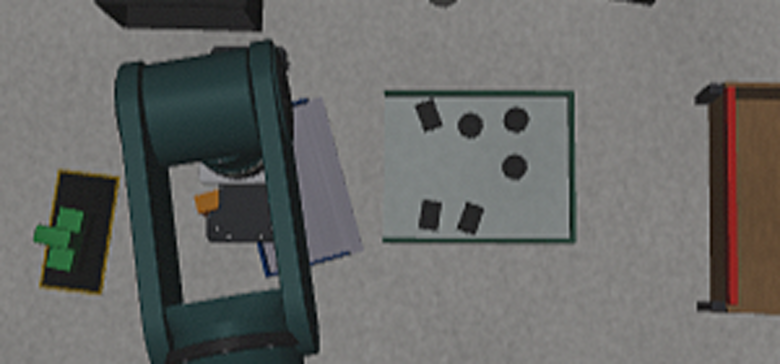

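The shovel was not grasped: it's unmoved and the gripper closed on nothing. I'll check with the side view.

Run:
```python
from h import *
def proj(f,p):
    c=(np.array(f["world_to_cam"])@np.r_[p,1])[:3];return np.round([f["fx"]*c[0]/c[2]+f["cx"],f["fy"]*c[1]/c[2]+f["cy"]],1)
t=grab_frame("top");s=grab_frame("side")
print(arm.get_eef_pos(),arm.get_tool_rot(),arm.get_gripper_width(),arm.get_joint_pos(),arm.get_time())
for p in [(521.4,198.8,80),(560.6,150,62)]: print(p,proj(t,p),proj(s,p))
cv2.imwrite("pics/s2.png",cv2.resize(s["color"][100:300,120:400][:,:,::-1],(784,560),interpolation=cv2.INTER_CUBIC))
```

```text
[560.6301194  150.05021636  64.83298954] [2.22131452e+00 2.22149460e+00 1.69803078e-04] 5.082138229081868 [1.63822694e-01 2.09763747e-01 1.48161511e+00 2.06762541e-05
 1.45009553e+00 1.63739144e-01] 8.1917
(521.4, 198.8, 80) [233.  226.2] [222.2 190.6]
(560.6, 150, 62) [252.9 211.9] [247.1 199. ]
```

View pics/s2.png

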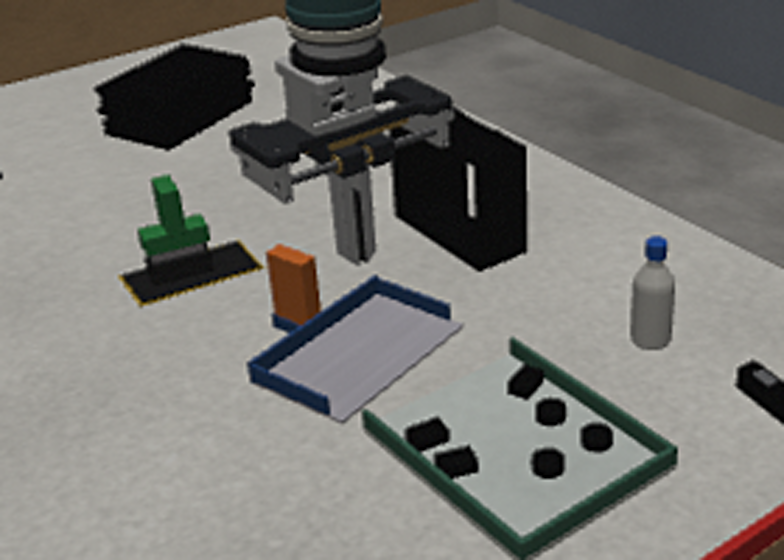

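Fingertips appear at side ≈ (249,194), roughly 30 mm higher than the readings imply. I'll check this with a light touch on clear bench.

Run:
```python
from h import *
lin((560.6,150,110),v=250)
lin((420,150,110),v=250);lin((420,150,40),v=200)
print(lin((420,150,12),v=20,mf=3),arm.get_eef_pos(),arm.get_contact_force(),arm.get_time())
s=grab_frame("side")
cv2.imwrite("pics/s3.png",cv2.resize(s["color"][100:300,60:340][:,:,::-1],(784,560),interpolation=cv2.INTER_CUBIC))
```

```text
False [420.12213024 150.04721688  15.15129341] [ 0.29891373 -0.63092186  0.40624598] 11.2917
```

View pics/s3.png

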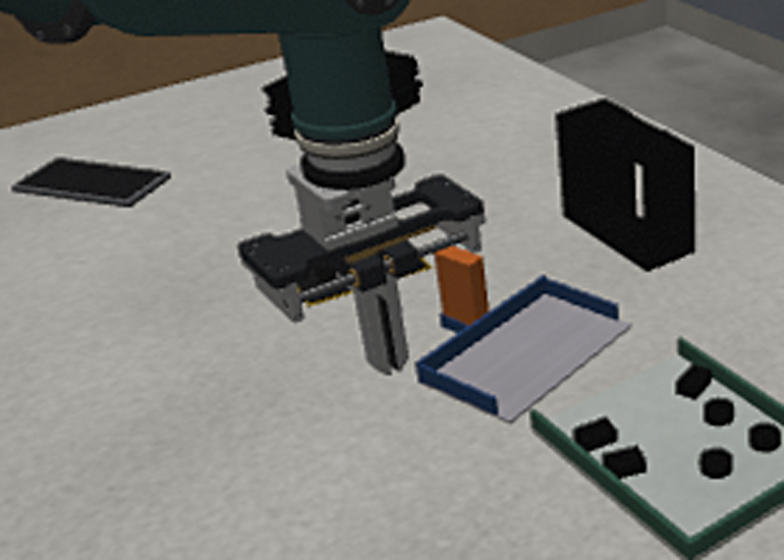

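TCP reads 15 with no contact, so there is a real z offset. I'll keep going down to find it.

Run:
```python
from h import *
print(lin((420,150,-40),v=12,mf=3),arm.get_eef_pos(),arm.get_contact_force(),arm.get_time())
lin((420,150,110),v=250);print(arm.get_eef_pos())
```

```text
True [420.03989943 150.00627217 -15.94157519] [-0.74453545 -0.45855834  3.35654885] 13.825
[419.1297136  149.78882857 111.59495132]
```

Contact is at −15.9 instead of +22, an offset of about 38 mm. It could be along tool z or base z, so I'll do a tilted touch and check xy by projection.

Run:
```python
from h import *
def proj(f,p):
    c=(np.array(f["world_to_cam"])@np.r_[p,1])[:3];return np.round([f["fx"]*c[0]/c[2]+f["cx"],f["fy"]*c[1]/c[2]+f["cy"]],1)
s=grab_frame("side");print("tip exp at s3",proj(s,(420,150,31)),"seen 197.5,232.9")
r=rot(0,np.radians(40));lin((420,150,60),r,200)
print(lin((420,150,-40),r,v=25,mf=3),arm.get_eef_pos(),arm.get_contact_force(),arm.get_time())
s=grab_frame("side");t=grab_frame("top")
cv2.imwrite("pics/s4.png",np.hstack([cv2.resize(x["color"][a:a+200,b:b+200][:,:,::-1],(400,400),interpolation=cv2.INTER_CUBIC) for x,a,b in((s,100,80),(t,150,150))]))
lin((420,150,110),r,v=250)
```

```text
tip exp at s3 [197.9 231.3] seen 197.5,232.9
True [420.08838914 148.24563942  -7.0173597 ] [-0.63579035 -2.00154274  3.87226153] 17.9167
```

View pics/s4.png

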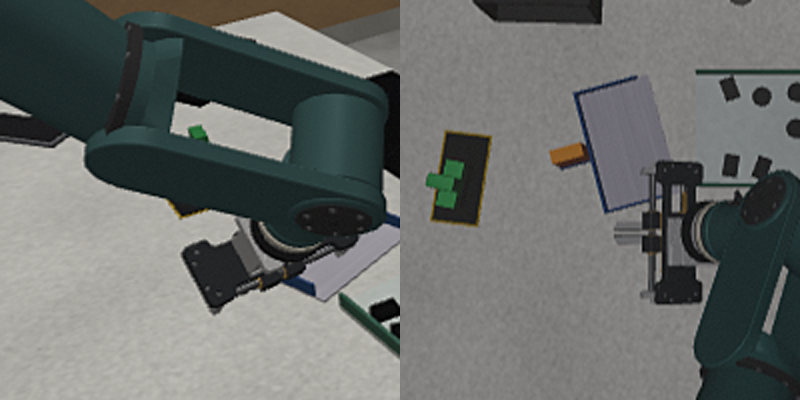

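The reading matches a tool-length error: real grasp point = TCP − 35 mm along tool z. I'll correct the helper and take the shovel again.

```bash
sed -i 's|-3\*r.as_matrix()\[:,2\].*|+35*r.as_matrix()[:,2]   # measured: tool frame reported 38 mm too long|; s|arm.get_eef_pos()+3\*|arm.get_eef_pos()-35*|' h.py
cat >> h.py <<'E'
def crop(name,n="top",roi=(150,150,450,290),k=2.6):
    f=grab_frame(n);u0,v0,u1,v1=roi
    cv2.imwrite(f"pics/{name}.png",cv2.resize(f["color"][v0:v1,u0:u1][:,:,::-1],None,fx=k,fy=k,interpolation=cv2.INTER_CUBIC));return f
E
python3 - <<'E'
from h import *
arm.command_gripper(94)
r=rot(.272);reach((521.4,198.8,140),r);lin((521.4,198.8,62))
arm.command_gripper(5);print(arm.get_gripper_width(),grasp(),arm.get_finger_force())
if arm.get_gripper_width()<15: raise SystemExit
lin((521.4,198.8,70),v=60);print("F held",arm.get_contact_force())
r0=rot(0);lin((560.6,180,70),r0,100);lin((560.6,180,61.8),v=40)
print(arm.get_contact_force())
hit=lin((560.6,150,61.8),v=12,mf=4);print(hit,grasp(),arm.get_contact_force(),arm.get_time())
crop("c5")
E
```

```text
17.6972156147664 [521.39992809 198.83066434  62.00593338] 29.993863999843597
F held [ 0.43756111 -0.28706155 -2.5233808 ]
[ 0.50916778  0.12860255 -1.27366876]
True [560.88254388 160.1968295   61.81863541] [0.03727678 2.20858311 3.16033316] 25.3917
```

View pics/c5.png

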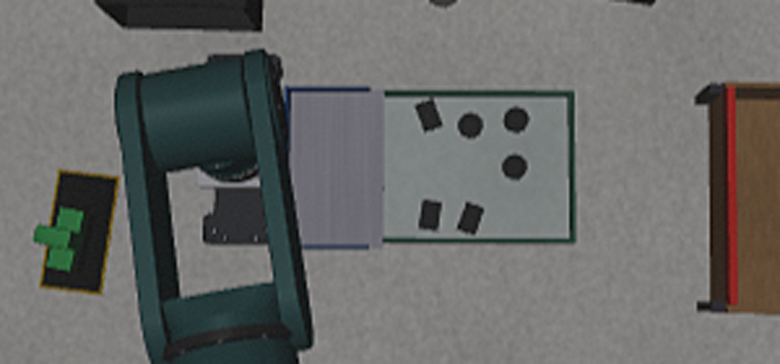

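Run:
```python
from h import *
lin((560.7,160.5,61.8),v=10)
arm.command_gripper(94);lin((560.7,160.5,135),v=250)
r=rot(-.218);reach((482.3,353.6,135),r);lin((482.3,353.6,85),v=120)
arm.command_gripper(5);print(arm.get_gripper_width(),grasp(),arm.get_contact_force())
if arm.get_gripper_width()<15: raise SystemExit
lin((482.3,353.6,140),v=150);print("held",arm.get_contact_force(),arm.get_time())
r0=rot(0);reach((602,-120,140),r0)
f=crop("c6")
for b in blobs(masks(f)["black"],(200,182,374,246)):
    p=ray(f,b,16)[:,:2];q=cv2.minAreaRect(p.astype(np.float32));print(np.round(q[0]),np.round(q[1]))
s=crop("s6","side",(120,100,400,300),2.8)
```

```text
17.66940378718994 [482.34236662 353.47600465  84.95818413] [-0.15413955  0.86381951 -0.6752462 ]
held [ 0.13428217  0.30721207 -2.09643954] 30.4583
[487. -47.] [10. 28.]
[ 492. -166.] [ 8. 35.]
[514. -59.] [18. 16.]
[509. -13.] [20. 27.]
[ 557. -144.] [100.  84.]
[612. -90.] [25. 21.]
[614. -12.] [28. 18.]
[615. -40.] [27. 65.]
[ 628. -134.] [77. 39.]
```

View pics/s6.png

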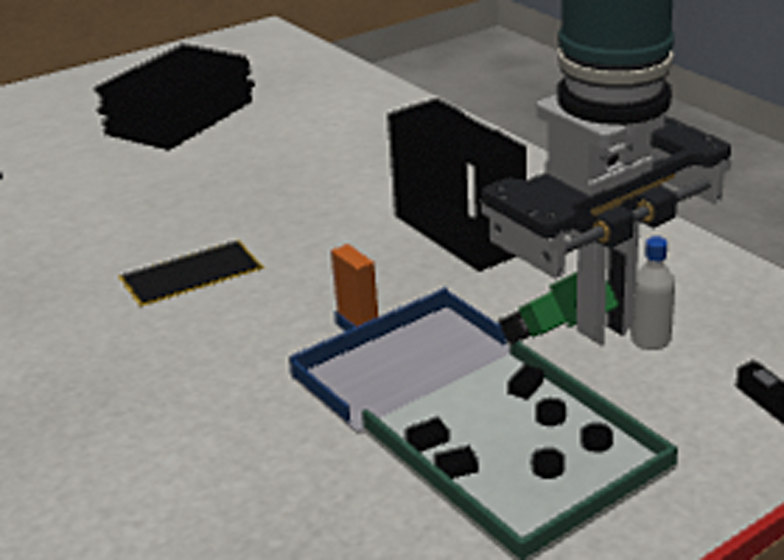

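The sweeper pivoted in the grip to almost horizontal, because its foot (z≈58) clipped the shovel's handle on the way over. I'll check the tilt, the shovel's position, and which tilted poses are reachable to set it upright again.

Run:
```python
from h import *
def proj(f,p):
    c=(np.array(f["world_to_cam"])@np.r_[p,1])[:3];return np.round([f["fx"]*c[0]/c[2]+f["cx"],f["fy"]*c[1]/c[2]+f["cy"]],1)
s=grab_frame("side");print("grip px",proj(s,(602,-120,140)),arm.get_time())
for T in(60,70,80,90):
    t=np.radians(T);print(T,"foot end px",proj(s,(602,-120+82*np.sin(t),140-82*np.cos(t))),"post end",proj(s,(602,-120-18*np.sin(t),140+18*np.cos(t))))
for P in((482,354),(494,354),(420,250),(450,300),(420,330),(350,400),(300,420)):
    print(P,{T:ik((*P,86),rot(0,-np.radians(T))) is not None for T in range(20,100,10)})
for yaw in(-1.2,-.8,-.4,.4,.8,1.2,1.57):
    print("yaw",yaw,{P:[T for T in range(30,100,10) if inverse_kinematics(tcp((*P,86),R.from_euler('z',yaw)*rot(0,-np.radians(T))),(R.from_euler('z',yaw)*rot(0,-np.radians(T))).as_rotvec()) is not None] for P in((420,250),(450,330),(350,400),(350,300),(400,-150))})
```

```text
grip px [335.5 212.2] 32.3833
60 foot end px [312.5 214.2] post end [341.  211.7]
70 foot end px [310.7 208.1] post end [341.4 213.1]
80 foot end px [309.6 202.2] post end [341.6 214.6]
90 foot end px [309.2 196.4] post end [341.7 215.9]
(482, 354) {20: True, 30: True, 40: True, 50: True, 60: True, 70: True, 80: True, 90: False}
(494, 354) {20: True, 30: True, 40: True, 50: True, 60: True, 70: True, 80: True, 90: False}
(420, 250) {20: True, 30: True, 40: True, 50: True, 60: True, 70: True, 80: True, 90: True}
(450, 300) {20: True, 30: True, 40: True, 50: True, 60: True, 70: True, 80: True, 90: True}
(420, 330) {20: True, 30: True, 40: True, 50: True, 60: True, 70: True, 80: True, 90: True}
(350, 400) {20: True, 30: True, 40: True, 50: True, 60: True, 70: True, 80: True, 90: True}
(300, 420) {20: True, 30: True, 40: True, 50: True, 60: True, 70: True, 80: True, 90: True}
yaw -1.2 {(420, 250): [30, 40, 50, 60, 70, 80], (450, 330): [30, 40, 50, 60, 70], (350, 400): [30, 40, 50, 60, 70, 80], (350, 300): [30, 40, 50, 60, 70, 80], (400, -150): [30, 40, 50, 60, 70, 80, 90]}
yaw -0.8 {(420,
[... 323 characters left out ...]
): [30, 40, 50, 60, 70, 80, 90], (400, -150): [30, 40, 50, 60, 70, 80]}
yaw 0.4 {(420, 250): [30, 40, 50, 60, 70, 80], (450, 330): [30, 40, 50, 60, 70], (350, 400): [30, 40, 50, 60, 70, 80], (350, 300): [30, 40, 50, 60, 70, 80, 90], (400, -150): [30, 40, 50]}
yaw 0.8 {(420, 250): [30, 40, 50, 60], (450, 330): [30, 40, 50, 60], (350, 400): [30, 40, 50, 60, 70], (350, 300): [30, 40, 50, 60, 70], (400, -150): [30, 40, 50]}
yaw 1.2 {(420, 250): [30, 40, 50], (450, 330): [30, 40, 50], (350, 400): [30, 40, 50, 60], (350, 300): [30, 40, 50], (400, -150): [30, 40]}
yaw 1.57 {(420, 250): [30, 40, 50, 90], (450, 330): [30, 40, 50], (350, 400): [30, 40, 50], (350, 300): [30, 40, 50], (400, -150): [30]}
```

View pics/c6.png

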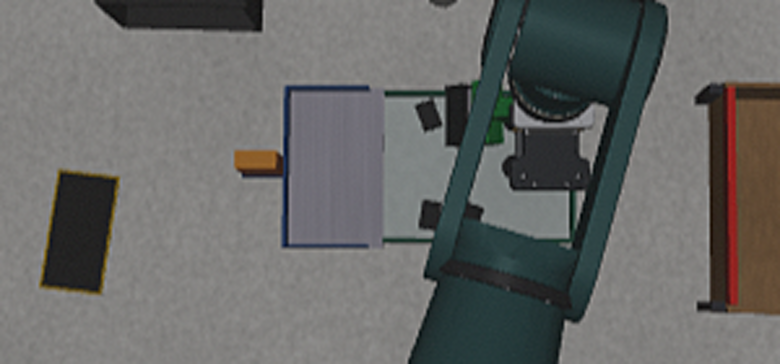

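The shovel is undisturbed (blade still at crop 285–385). Tilted poses are reachable at the pad, so I'll take the sweeper there high, tilt the tool so the foot points down, and look.

Run:
```python
from h import *
lin((602,-120,215),v=250)
reach((494,355,215),rot(0))
r=rot(0,-np.radians(65));reach((494,355,150),r)
print(arm.get_gripper_width(),arm.get_time())
f=crop("t7");s=crop("s7","side",(100,90,300,240),3.5)
t=cv2.imread("pics/t7.png")[:,:];g=cv2.imread("pics/s7.png");h=cv2.resize(t[:300,:330],(300,273));
o=np.zeros((525,800,3),np.uint8);o[:,:500]=g[:,:500];o[:273,500:]=h;cv2.imwrite("pics/m7.png",o)
W=np.array(s["world_to_cam"])
for p in((494,355,150),(494,355,100),(494,355,60),(494,405,150)):
    c=(W@np.r_[p,1])[:3];print(p,((s["fx"]*c[0]/c[2]+s["cx"]-100)*3.5).round(),((s["fy"]*c[1]/c[2]+s["cy"]-90)*3.5).round())
```

```text
17.719323458309216 35.45
(494, 355, 150) 273.0 202.0
(494, 355, 100) 284.0 262.0
(494, 355, 60) 292.0 308.0
(494, 405, 150) 242.0 181.0
```

View pics/m7.png

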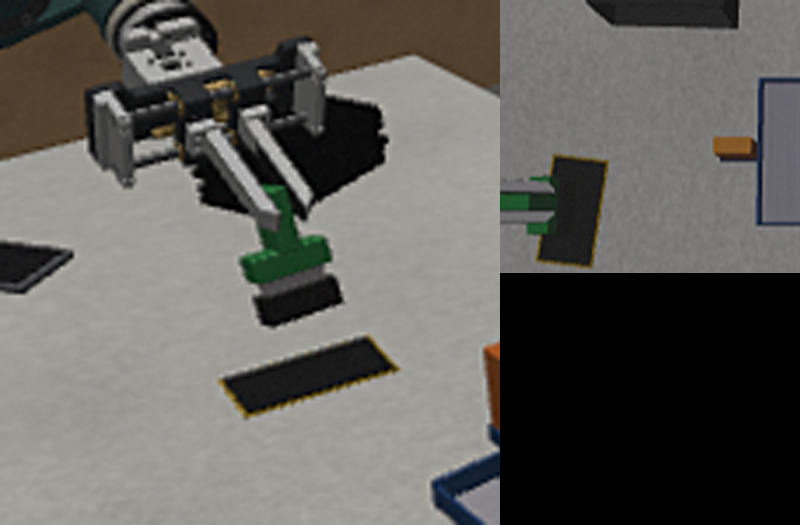

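The foot now points almost straight down (axis ≈ (275,187)→(300,308), versus a vertical slope of about 10°). I'll stand it on the pad, release, and regrasp vertically.

Run:
```python
from h import *
r=rot(0,-np.radians(63));lin((494,355,115),r,80)
print(lin((494,355,60),r,v=15,mf=2.5),grasp(),arm.get_contact_force())
g=grasp();arm.command_gripper(40)
z=r.as_matrix()[:,2];lin(g-z*90,r,120);lin(g-z*90+[0,0,110],r,250)
s=crop("s8","side",(100,90,300,240),2);f=crop("t8","top",(130,190,250,290),2)
a=cv2.imread("pics/s8.png");b=cv2.imread("pics/t8.png");o=np.zeros((300,650,3),np.uint8);o[:,:400]=a;o[:200,400:640]=b;cv2.imwrite("pics/m8.png",o)
m=masks(f)["green"]
q=[cv2.minAreaRect(ray(f,c,57)[:,:2].astype(np.float32)) for c in blobs(m,(150,200,200,275))];print(q,arm.get_time())
```

```text
True [493.79323331 354.67944835  97.69084971] [0.10202954 0.4146836  2.52787748]
[((490.4404602050781, 406.2978515625), (27.94883155822754, 57.65493392944336), 89.68106842041016)] 39.8583
```

View pics/m8.png

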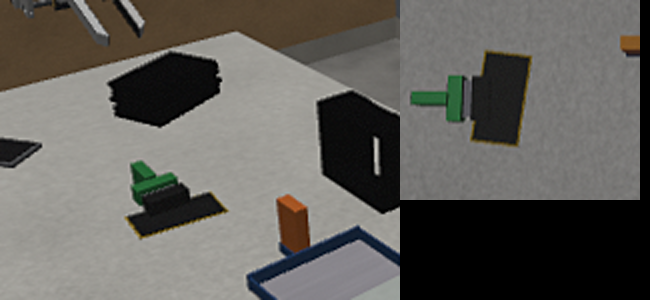

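The sweeper toppled and lies on its back (top crop: post pointing left at 410–465, y≈99). I'll pick it up by the post with the tool at −60°, then rotate +88° so it hangs upright under a 28° lean, and use it in that grip.

Run:
```python
from h import *
f=grab_frame("top");c=max(blobs(masks(f)["green"],(130,190,200,290)),key=len)
p=ray(f,c,34)[:,:2];print(p.min(0),p.max(0),cv2.minAreaRect(p.astype(np.float32)))
# post-only: points near far end
e=p[p[:,1]>p[:,1].max()-35];print("post x",e[:,0].min(),e[:,0].max())
T=np.radians
for n,g,t in[("pick",(490,400,21),-60),("lane1",(602,-145,87),28),("lane2",(519,-145,87),28),("end1",(602,45,87),28),("end2",(519,45,87),28),("pad",(494,355,90),28)]:
    print(n,ik(g,rot(0,T(t))) is not None)
s=grab_frame("side")
```

```text
[462.43652143 399.44895811] [521.08694813 465.15622537] ((490.80010986328125, 432.6562194824219), (59.27150344848633, 64.1772689819336), 2.426081895828247)
post x 486.40916804308534 499.8298231547622
pick True
lane1 True
lane2 True
end1 True
end2 True
pad True
```

Run:
```python
from h import *
T=np.radians
arm.command_gripper(94);r=rot(0,T(-60));z=r.as_matrix()[:,2];g=np.array([492.8,447,21])
reach(g-z*60+[0,0,60],r);lin(g-z*60+[0,0,12],r,200);print(lin(g,r,60,mf=5),grasp(),arm.get_contact_force())
arm.command_gripper(5);print(arm.get_gripper_width())
if arm.get_gripper_width()<15: raise SystemExit
lin(g+[0,0,40],r,60);lin((492.8,400,180),r,150)
lin((492.8,400,180),rot(0,T(28)),60)
print(arm.get_gripper_width(),arm.get_time(),grasp())
s=crop("s9","side",(60,60,310,260),2);f=crop("t9","top",(100,180,250,280),2)
a=cv2.imread("pics/s9.png");b=cv2.imread("pics/t9.png");o=np.zeros((400,800,3),np.uint8);o[:,:500]=a;o[:200,500:]=b;cv2.imwrite("pics/m9.png",o)
W=np.array(s["world_to_cam"])
for p in((492.8,400,180),(492.8,400,98),(492.8,400,200),(492.8,410,98)):
    c=(W@np.r_[p,1])[:3];print(p,((s["fx"]*c[0]/c[2]+s["cx"]-60)*2).round(),((s["fy"]*c[1]/c[2]+s["cy"]-60)*2).round())
```

```text
Traceback (most recent call last):
  File "h.py", line 22, in reach
    def reach(g,r): arm.reach(tcp(g,r),r.as_rotvec())
                    ~~~~~~~~~^^^^^^^^^^^^^^^^^^^^^^^^
bench.Unreachable: the arm cannot take that pose within its joint ranges
```

Run:
```python
from h import *
T=np.radians;g=np.array([492.8,447,21.])
for t in(-60,-55,-50,-45,-40,-30):
    r=rot(0,T(t));z=r.as_matrix()[:,2]
    print(t,[ik(p,r) is not None for p in(g,g+[0,0,40],g+[0,0,90],g-z*60,g-z*60+[0,0,60],[492.8,380,180])],[ik(p,rot(0,T(t+88))) is not None for p in((492.8,380,180),(494,355,90),(602,-145,87),(519,-145,87),(602,45,87))])
```

```text
-60 [True, True, True, True, False, True] [True, True, True, True, True]
-55 [True, True, True, True, True, True] [True, True, True, True, True]
-50 [True, True, True, True, True, True] [True, True, True, True, True]
-45 [True, True, True, True, True, True] [True, True, True, True, True]
-40 [True, True, True, True, True, True] [True, True, True, True, True]
-30 [True, True, True, True, True, True] [True, True, True, True, True]
```

Run:
```python
from h import *
T=np.radians
arm.command_gripper(94);r=rot(0,T(-55));z=r.as_matrix()[:,2];g=np.array([492.8,447,21])
reach(g-z*60+[0,0,60],r);lin(g-z*60+[0,0,12],r,200);print(lin(g,r,60,mf=5),grasp(),arm.get_contact_force())
arm.command_gripper(5);print(arm.get_gripper_width())
if arm.get_gripper_width()<15: raise SystemExit
lin(g+[0,0,40],r,60);lin((492.8,400,180),r,150)
lin((492.8,400,180.1),rot(0,T(33)),.05)if 0 else lin((492.8,395,180),rot(0,T(33)),4)
print(arm.get_gripper_width(),arm.get_time(),grasp())
s=crop("s9","side",(60,60,310,260),2);f=crop("t9","top",(100,180,250,280),2)
a=cv2.imread("pics/s9.png");b=cv2.imread("pics/t9.png");o=np.zeros((400,800,3),np.uint8);o[:,:500]=a;o[:200,500:]=b;cv2.imwrite("pics/m9.png",o)
W=np.array(s["world_to_cam"])
for p in((492.8,395,180),(492.8,395,98),(492.8,395,200),(492.8,405,98)):
    c=(W@np.r_[p,1])[:3];print(p,((s["fx"]*c[0]/c[2]+s["cx"]-60)*2).round(),((s["fy"]*c[1]/c[2]+s["cy"]-60)*2).round())
```

```text
False [492.86306371 447.37914993  21.34779208] [ 1.13960358 -0.34669627  0.42232764]
17.88662708570643
17.723364329762163 57.4833 [492.80589615 394.99984799 179.9970252 ]
(492.8, 395, 180) 217.0 145.0
(492.8, 395, 98) 228.0 201.0
(492.8, 395, 200) 214.0 130.0
(492.8, 405, 98) 224.0 199.0
```

View pics/m9.png

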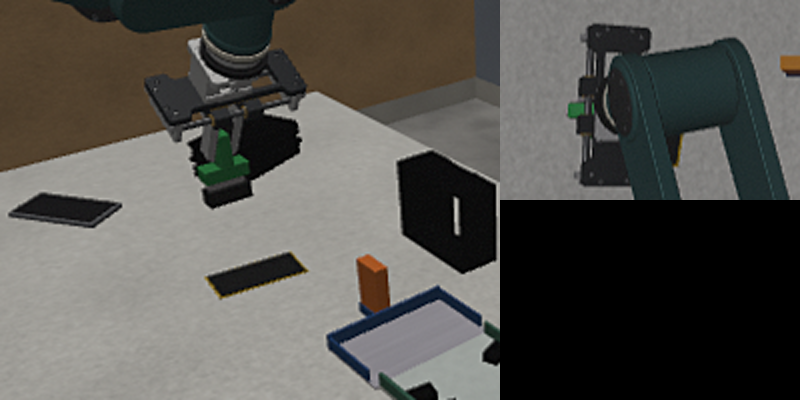

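The sweeper hangs upright now (foot at (228,198), on the predicted vertical). Now the sweep lanes, finding the floor by touch.

```bash
cat > sweep.py <<'E'
from h import *
import sys
r=rot(0,np.radians(33))
def lane(x,y0,y1,zc=None,press=3.0,v=60):
    lin((x,y0,140),r,250)
    if zc is None:
        lin((x,y0,96),r,120);h=lin((x,y0,80),r,10,mf=1.5);zc=grasp()[2];print("contact",h,zc)
    lin((x,y0,zc-press+6),r,150);lin((x,y0,zc-press),r,30);F0=arm.get_contact_force()
    lin((x,(y0+y1)/2,zc-press),r,v);F1=arm.get_contact_force()
    lin((x,y1,zc-press),r,v);print("lane",x,F0.round(1),F1.round(1),arm.get_contact_force().round(1),arm.get_time())
    lin((x,y1,zc+22),r,150);return zc
E
python3 - <<'E'
from sweep import *
lin((560,330,190),r,250);lin((602,-140,190),r,300);print(arm.get_contact_force(),arm.get_gripper_width())
zc=lane(601.5,-140,43);open("zc","w").write(str(zc))
lane(519.5,-140,43,zc)
lane(560.5,-140,43,zc)
E
```

```text
[ 0.31891451  0.23648627 -0.52678207] 17.80397385898374
contact True 85.38266233859501
lane 601.5 [-0.5 -1.1  2.5] [-0.3 -1.4  3.7] [0.  0.4 1.6] 65.6583
lane 519.5 [1.9 0.4 2.5] [ 0.3 -1.1  3.6] [-0.1 -0.   2.1] 71.1333
lane 560.5 [ 1.4 -0.8  2.9] [-0.9 -1.1  2.6] [0.2 0.8 2.9] 76.55
```

```bash
cat > see.py <<'E'
from h import *
def see(roi=(240,160,380,260),z=16):
    f=grab_frame("top");o=[]
    for b in blobs(masks(f)["black"],roi):
        p=ray(f,b,z)[:,:2];q=cv2.minAreaRect(p.astype(np.float32));o.append((np.round(q[0]).tolist(),np.round(q[1]).tolist()))
    v,u=np.nonzero(masks(f)["orange"][190:260,205:270]);h=ray(f,np.c_[u+205,v+190],80)[:,:2] if len(u) else None
    print("handle",None if h is None else (h.min(0)/2+h.max(0)/2).round(1),h is not None and (h.max(0)-h.min(0)).round(1))
    for x in sorted(o,key=lambda x:x[0][1]):print(x)
    return f
E
python3 - <<'E'
from sweep import *;from see import see
lin((560,43,190),r,250);lin((480,330,190),r,300);see();print(arm.get_time())
E
```

```text
handle None False
([502.0, 79.0], [27.0, 38.0])
([591.0, 79.0], [86.0, 38.0])
([508.0, 163.0], [141.0, 54.0])
78.5417
```

The tray is empty and all six pieces are on the blade (60 < y < 98). Next I'll stand the sweeper on its pad.

Run:
```python
from sweep import *
zc=float(open("zc").read())-3
lin((492,353,150),r,200);lin((492,353,zc+8),r,120);h=lin((492,353,zc-4),r,8,mf=1.5);z1=grasp()[2];print(h,z1,zc)
lin((492,353,z1-2.0),r,10);print(arm.get_contact_force());lin((492,353,z1-.3),r,10);print(arm.get_contact_force())
arm.command_gripper(40)
g=grasp();z=r.as_matrix()[:,2];lin(g-z*70,r,100);lin(g-z*70+[0,-60,40],r,250)
f=grab_frame("top")
for c in blobs(masks(f)["green"],(130,190,230,290)):
    p=ray(f,c,57)[:,:2];print(p.min(0),p.max(0))
v,u=np.nonzero(masks(f)["yellow"][205:270,155:205]);p=ray(f,np.c_[u+155,v+205],3);print("pad",p.min(0),p.max(0),arm.get_time())
s=grab_frame("side");print([(c.min(0),c.max(0)) for c in blobs(masks(s)["green"],(150,130,220,220))])
```

```text
True 82.53760543892257 82.38266233859501
[ 0.08149993 -0.01138241  2.22956128]
[0.60382683 0.30226506 1.24592393]
[461.42876939 344.01037589] [521.74680247 386.12331412]
pad [431.03432748 315.93361569   3.        ] [559.17707078 394.23191291   3.        ] 83.0417
[(array([172, 162], dtype=int32), array([196, 190], dtype=int32))]
```

The sweeper is standing on the pad (green extent matches the start). Now I'll grasp and lift the loaded shovel.

Run:
```python
from see import *
arm.command_gripper(94)
lin(grasp()+[0,0,20],rot(0,np.radians(33)),250)
r0=rot(0);reach((560.7,230,170),r0);see((240,160,380,260))
lin((560.7,160.5,130),r0,250);lin((560.7,160.5,62),r0,120)
arm.command_gripper(5);print(arm.get_gripper_width(),grasp())
if arm.get_gripper_width()<15: raise SystemExit
lin((560.7,160.7,72),r0,30);print("held",arm.get_contact_force(),arm.get_moment())
lin((560.7,161,100),rot(0,np.radians(-4)),50);print(arm.get_moment(),arm.get_time())
s=crop("s10","side",(150,120,410,300),3)
see((240,130,380,290),50)
W=np.array(s["world_to_cam"]);r=R.from_euler('x',-4,degrees=True).as_matrix()
for p in((-85,-50,0),(85,-50,0),(-85,54,22),(85,54,22)):
    w=np.array([560.7,161,100])+r@(np.array(p)-[0,75,62]);c=(W@np.r_[w,1])[:3];print(p,((s["fx"]*c[0]/c[2]+s["cx"]-150)*3).round(),((s["fy"]*c[1]/c[2]+s["cy"]-120)*3).round())
```

```text
handle [560.9 160.5] [15.8 36.7]
([502.0, 79.0], [27.0, 38.0])
([591.0, 79.0], [86.0, 38.0])
17.439405534241924 [560.8426449  160.56344382  61.99765368]
held [-0.42716049  0.29077055 -2.80424686] [0.04898516 0.06858716 0.01950169]
[0.17339069 0.04738062 0.03687675] 88.4833
handle [567.4 150.2] [7.9 5.3]
([751.0, -156.0], [66.0, 21.0])
([500.0, 76.0], [37.0, 26.0])
([591.0, 77.0], [86.0, 37.0])
([521.0, 160.0], [321.0, 50.0])
([743.0, 174.0], [87.0, 30.0])
(-85, -50, 0) 287.0 358.0
(85, -50, 0) 462.0 274.0
(-85, 54, 22) 210.0 282.0
(85, 54, 22) 382.0 209.0
```

View pics/s10.png

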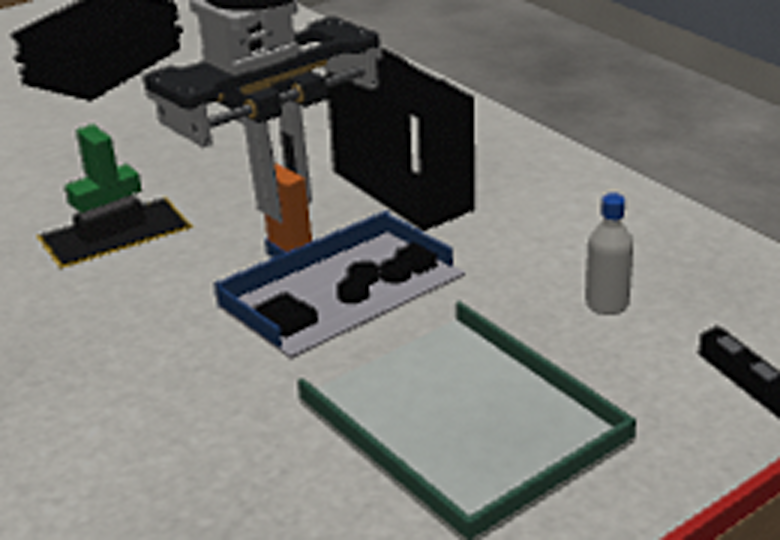

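All scrap sits on the blade, with the lip at (290,356)–(463,273) as predicted. The sweeper stands upright and the tray is empty. On to the wiper bar.

```bash
cat > tip.py <<'E'
from h import *
YAW=-np.radians(1.2);LX=523.9;LY=-313.
def pose(T,lz,ly=LY):
    t=np.radians(T);Q=R.from_euler('x',t)*R.from_euler('z',YAW)
    return np.array([LX,ly,lz])+Q.apply([0,125,62]),R.from_euler('x',t)*rot(YAW)
def go(T,lz,ly=LY,v=60,mf=None):
    g,r=pose(T,lz,ly);return lin(g,r,v,mf)
E
python3 - <<'E'
from tip import *
for T in range(-4,56,5):
    g,r=pose(T,96);assert ik(g,r) is not None,T
lin((560.7,161,200),rot(0,np.radians(-4)),120)
go(-4,138,-220,120);go(-4,130,v=100);go(2,112,v=50)
print("free",arm.get_contact_force())
h=go(2,90,v=8,mf=1.3);g=grasp();lz=g[2]-pose(2,0)[0][2];print(h,"lip z",lz,arm.get_contact_force(),arm.get_time())
lz=min(lz,100)-3 if h else 96
go(2,lz,v=10);print(arm.get_contact_force())
for T in range(6,52,4):
    go(T,lz,v=35);print(T,arm.get_contact_force().round(2),arm.get_moment().round(2))
print(arm.get_time(),arm.get_gripper_width());open("lz","w").write(str(lz))
E
```

```text
free [-0.96889571  0.19914078 -2.56525565]
True lip z 98.39348091294116 [ 0.25333817 -0.85406483 -1.29729899] 94.75
[-0.74684912  0.81271344  2.12075067]
6 [ 0.02 -1.4   0.37] [-0.76 -0.1   0.03]
10 [ 0.38 -0.52  0.85] [-0.67 -0.26 -0.03]
14 [ 0.75 -1.15  0.59] [-0.64 -0.26 -0.01]
18 [-0.16 -0.43  1.19] [-0.58 -0.27  0.01]
22 [-0.66 -0.65  1.2 ] [-0.54 -0.27  0.  ]
26 [0.5  0.25 1.87] [-0.46 -0.23 -0.02]
30 [0.32 0.06 1.47] [-0.46 -0.23  0.01]
34 [-0.24 -0.6   2.06] [-0.39 -0.2   0.  ]
38 [0.3  0.19 2.67] [-0.37 -0.2   0.02]
42 [0.19 0.42 2.52] [-0.3  -0.25  0.  ]
46 [ 0.37 -0.35  2.13] [-0.27 -0.25  0.05]
50 [ 0.73 -0.21  2.73] [-0.2  -0.25 -0.02]
100.025 17.772535272122838
```

Run:
```python
from tip import *
from see import see
lz=float(open("lz").read())
arm.dwell(.5);go(50,lz+50,v=100);go(0,150,-230,v=90)
print("held",arm.get_contact_force().round(2))
f=see((250,130,500,300),100);print(arm.get_time(),grasp())
# wide look: any small black blobs
f2=grab_frame("side")
for b in blobs(masks(f2)["black"],(330,270,500,400)): print("side",b.min(0),b.max(0))
for b in blobs(masks(f)["black"],(150,100,520,300)): print("px",b.min(0),b.max(0))
np.save("pics/chk_top.npy",f["color"]);np.save("pics/chk_side.npy",f2["color"])
c=f["color"][180:272,425:495].max(2);print("carton dark px");
for row in c[::3]: print(''.join('#' if x<45 else '+' if x<60 else '.' for x in row))
```

```text
held [ 0.02 -0.14 -2.79]
handle None False
([520.0, -388.0], [140.0, 214.0])
([466.0, -349.0], [20.0, 27.0])
([510.0, -338.0], [23.0, 23.0])
([570.0, -333.0], [45.0, 25.0])
([537.0, -325.0], [21.0, 20.0])
([463.0, -321.0], [13.0, 26.0])
([520.0, -290.0], [28.0, 220.0])
([734.0, -180.0], [122.0, 21.0])
([483.0, -121.0], [190.0, 354.0])
103.2583 [ 526.6026449  -105.78950849  212.04659574]
side [372 361] [392 377]
side [359 348] [375 364]
side [388 329] [405 357]
side [408 310] [421 341]
side [330 270] [352 284]
px [434 243] [439 253]
px [442 241] [453 252]
px [438 225] [447 234]
px [166 217] [194 261]
px [433 215] [441 223]
px [433 198] [447 213]
px [433 184] [490 268]
px [418 183] [429 269]
px [303 168] [407 299]
px [355 137] [402 151]
px [187 128] [251 161]
px [495 109] [519 158]
carton dark px
......................................................................
##+#..................................................................
###+....##++++++++++++++++++++++++++++++++++++++++++++++++++++#.......
++++..................................................#+++++++#.......
++++......
[... 1206 characters left out ...]
#####......########............................#+++++++#.....
+++++....######....#########............................#+++++#+#.....
+++++....######..+########..............................#++++++##.....
+++++....######......+###...............................#+++++++#.....
+++++...................................................#++++++##.....
+++++...................................................#++++++++.....
+++++...................................................#+++++++++....
+++++...................................................#+++++++#+....
++++....................................................#+++++++#+....
......................................................................
```

All six pieces are in the carton. Now I'll lay the shovel back in front of the tray.

Run:
```python
from h import *
from see import see
r0=rot(0);lin((545,60,180),r0,200);lin((560.7,164,120),r0,150);lin((560.7,164,66),r0,80)
print(lin((560.7,164,61.6),r0,8,mf=2),grasp(),arm.get_contact_force())
arm.command_gripper(94);lin((560.7,164,150),r0,250);lin((470,300,220),r0,250)
f=see((240,160,500,280),16);M=masks(f)
v,u=np.nonzero(M["red"][170:280,420:440]);p=ray(f,np.c_[u+420,v+170],100)[:,:2];q=cv2.minAreaRect(p.astype(np.float32));print("bar",len(u),q)
v,u=np.nonzero(M["blue"][170:265,225:296]);p=ray(f,np.c_[u+225,v+170],21)[:,:2];print("shovel blue",cv2.minAreaRect(p.astype(np.float32)))
s=grab_frame("side");print("sweeper",[(c.min(0),c.max(0)) for c in blobs(masks(s)["green"],(150,130,220,220))],[(c.min(0),c.max(0)) for c in blobs(masks(s)["orange"],(200,150,280,260))])
print(arm.get_time())
```

```text
True [560.79881991 164.0479056   62.01549783] [0.08898743 0.31708053 5.24386209]
handle [559.7 164.4] [13.1 39.2]
([527.0, -411.0], [149.0, 228.0])
([470.0, -370.0], [21.0, 29.0])
([516.0, -358.0], [24.0, 25.0])
([580.0, -352.0], [48.0, 26.0])
([545.0, -345.0], [22.0, 22.0])
([466.0, -340.0], [13.0, 27.0])
([527.0, -308.0], [30.0, 234.0])
bar 292 ((523.830810546875, -309.8526611328125), (8.99019718170166, 212.0198974609375), 88.78498840332031)
shovel blue ((559.86181640625, 100.42398834228516), (84.87063598632812, 163.83917236328125), 89.62078857421875)
sweeper [(array([172, 162], dtype=int32), array([196, 190], dtype=int32))] [(array([238, 187], dtype=int32), array([251, 195], dtype=int32))]
109.3083
```

```bash
python3 -c "
from bench import job
print(job.finish_job())"
```

```text
the job is handed in; nothing more can be done
None
```

The job is handed in at about 109 s of the 184 s allowed: all six scraps are in the carton, the sweeper is on its pad and the shovel lies flat at the tray mouth; on the way the sweeper clipped the shovel handle and toppled once at the pad, and I re-gripped it before sweeping.

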